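# Clamp the long plate in the sloping weld jig

### The job

Get the long steel plate ready for welding: lay it flat and lengthwise (along the slope) on the sloping bed of the jig with its lower end right against the ledge, then push the sliding side jaw until it traps the plate snugly against the fence, and last swing the hinged clamp arm down until its foot rests on the plate. If the arm hangs in the way at first, swing it up and back beforehand. Leave the short plate, wire brush, hammer and spray can where they are.

Things in the scene. Friction and masses are not known exactly. Their poses are not given: they have to be found in the camera images.
- plate: long bare steel plate, 130 x 50 x 10 mm, about 0.5 kg, lying flat on the table; origin at the centre of its underside, x along its length, y across its width, z up. It starts in one of three places on the robot's right, which it shares with the short plate and the brush
- short_plate: short bare steel plate, 80 x 50 x 10 mm, lying flat; otherwise like the long one; not wanted, leave it. Origin at the centre of its underside, x along its length
- brush: wire brush lying bristles down, wooden back 140 x 26 mm, 24 mm high; origin at the centre of its underside, x along its length; leave it
- hammer: chipping hammer lying flat, wooden handle 18 mm thick from x = -100 to +70 mm, steel head 22 x 110 mm across y at x = 78 mm, 22 mm high; leave it
- can: upright aluminium spray can, 58 mm in diameter, 130 mm high; origin at the centre of its base; leave it
- bed: bed of the jig: a smooth steel slab on a fixed stand (base 210 x 220 mm), sloping 30 degrees down towards the robot. Origin on its upper surface; x up the slope, y across to the left, z square to the surface. In mm it covers x -100..100, y -120..85, surface at z = 0. Two hinge lugs at x 74..96, y 3..9 and 31..37, 54 high
- ledge (a point): stop strip across the lower edge of the bed: middle of the foot of its upslope face, at bed (-75, -17.5, 0) mm; the strip is 165 mm long in bed y, 10 mm thick, 8 mm high
- fence (a point): fixed fence on the left of the bed: middle of the foot of its inner face, at bed (-5, 45, 0) mm; 110 mm long in bed x, 15 mm thick, 14 mm high
- home (a point): where the centre of the plate's underside is when it lies against both ledge and fence, at bed (-10, 20, 0) mm, the plate's length along bed x
- jaw (a joint): travel in m of the sliding side jaw along the bed's +y, towards the fence: 0 = fully back (its plate-side face at bed y = -90 mm), about 0.085 = the plate trapped against the fence, 0.11 = end of the empty travel. Friction about 2 N. A painted block 80 mm long (bed x -50..30), 18 mm thick in y, top 36 mm above the bed
- jaw_back (a point): centre of the jaw's outer face (the one to push), 19 mm above the bed
- clamp (a joint): angle in rad of the clamp arm about an axis along bed y: 0 = arm parallel to the bed, its foot just on a 10 mm plate; grows as the arm swings up and back, stop at 2.0; with no plate below it can go down to -0.15. Stiff hinge (0.5 N m of friction): it stays where it is left
- clamp_pivot (a point): point on the axis of the arm's hinge, at bed (85, 20, 40) mm; axis along bed y
- clamp_bar (a point): middle of the black round cross-bar handle at the arm's free end, 175 mm from the hinge axis; the bar runs along bed y, 75 mm to either side, 16 mm in diameter. The arm itself is 16 mm wide (y) and 12 mm thick and runs from the hinge to the bar's middle; the foot is 22 mm in diameter, 95 mm from the hinge, and reaches 30 mm below the arm's centre line
There are look-alikes about, which are no part of the job. Leave any black or pink look-alike of the plate alone.

How it is judged:
By the outcome, as a careful person would: the job done as asked, in the order asked, and still so for the second after the job is handed in, with the robot touching nothing.
It also fails if it takes over 72 s, if anything falls off the work surface, if the arm or the gripper's body presses on something with over 40 N, if the wrist force passes 120 N, or if a joint passes its speed limit or range.

### The arm

A 6-joint arm with a two-finger parallel gripper is mounted at the origin on the work surface. World frame = base frame: x ahead of the robot, y to its left, z up, the work surface at z = 0. Lengths are in m, angles in rad, forces in N, time in s.
With the tool pointing down it reaches from about 0.35 to 0.775 m from the base axis. Payload 7.3 kg.
Tool frame: the origin (TCP) lies on the front face of the gripper's body, between the roots of the fingers; the fingertips stand ahead of it and the grasp point (between the pads) lies 47 mm ahead of it (finger_overhang is the z of the fingertips in the tool frame, in m); z points along the fingers, y is the line along which they close (so a half turn about z gives the same grasp; the last joint's range is limited). The gripper opens to 92 mm and grips with 3 to 60 N. Pads are 19 mm wide; open, the fingers measure 130 mm over their backs; the gripper's body (75 mm by 190 mm) begins 47 mm behind the grasp point.
Start: joints at [-1.286, 0.342, 1.524, -0, 1.275, -0.146], TCP at [0.219, -0.477, 0.292] pointing down, gripper open.
Joint ranges: [-2.53, 2.53], [-0.77, 2.02], [0.04, 2.7], [-1, 4.14], [0.28, 2.66], [-3.11, 3.11]. Speed limits (rad/s): [2.57, 2.57, 3.14, 3.14, 3.14, 3.14].

### API

Orientations are given as [roll, pitch, yaw] about the fixed x, y, z axes, in that order (R = Rz(yaw) Ry(pitch) Rx(roll)).
In Python, from cell import * gives the robot as it stands. The module is installed in compiled form; this text tells all that it offers.
- The arm moves only by the tool arm_command, never from a script. Its argument "series" is a list of rows, each an object of numbers: "x", "y", "z": the shift along the tool's x, y, z in mm; "rx", "ry", "rz": the turn, a rotation vector about the tool's x, y, z in degrees. A call has 1 to 20 rows; each row is the pose to reach, as a shift and turn from the pose commanded when the call began, along the tool's axes at that moment; what a row does not reach only later rows make up. A row lasts 1/10 s, in which the tool goes at most 50 mm and 8.59 degrees, less where a joint would pass 70% of its speed; a pose out of reach is approached as far as the arm can. A call with a gripper value outside its range is refused whole. "hand" is the finger opening in mm, from 0 to 91.8, set as the call begins (left out, the last holds). The fingers move at their own pace and stop on an object; "squeeze" is the grip in N (left out, the last holds). Time passes only in rows, so rows that repeat a pose let the fingers close. It gives the time, the measured TCP pose, the force, the opening and the grip force at its end, in the units of the state.
- observe(): the state, without advancing time (a new reading comes with each control period).
- read_camera(name): name is "scene" or "top" or "wrist"; returns a dict with "pixels" (480x640x3 uint8, blue, green, red), "K" (3x3 intrinsics, pixels), "rvec" (rotation vector, rad) and "tvec" (3), from world to camera coordinates, as OpenCV has them. Camera axes: x right, y down, z forward; pixel columns grow to the right and rows downward; lengths in m; the calibration is good to about 2 mm. A picture is of the moment at which its call begins. There is no depth.
- hand_in(): hands the job in; it is judged then, once.
Trained networks look in a picture, given as the dict that the camera call returned (one of the last four; its "shot" number tells which), for a name from the list of things; names that differ only in an ending like _2 or _b are one class to them, and where a whole thing is asked for, a point or a joint stands for the part that bears it (a point fixed in the world has none). Each returns a list of dicts, best first, with "confidence" (0 to 1); they miss things now and then, are a little off and sometimes report something else, mostly with a low value. They report only what shows in the picture. A call takes as long as a camera call. They do not tell look-alikes from the thing itself.
- boxes_of(picture, query): "point" ([x, y, z] in m, in world coordinates, good to about 4 mm: the middle of the surface that is visible of it).
- trace(picture, query): "pixels" (480x640 bool, what is visible of it).
- mark_of(picture, query): "point" ([x, y, z] in m, in world coordinates, good to about 4 mm: a listed point, or the origin of a listed thing).
The state is a dict: "time": time; "qpos": joint angles; "qvel": joint speeds; "joint_efforts": joint torques, N m; "tool_pos": TCP position; "tool_rot": TCP orientation; "contact_force": force on the tool from outside, world axes, zero at the start; "torque": the same for the moment, N m; "opening": finger opening in m; "grip_force": force on a finger pad.
Only numpy, scipy, OpenCV 4.12 (cv2) and the standard library are available. Lean on these libraries where they do the work, as an engineer would, in place of code of your own. Each camera call takes 0.05 s, during which the arm holds its last target. There are 200 camera calls.

## Working session

There is one attempt and no reset: what is moved stays moved. The work goes in short steps, Python scripts to look and compute and a tool call to move; the robot and the scene stay as the last step left them, time stands still between calls to the robot, and variables do not carry over. Pictures are saved under pics/ and viewed, at most 10 in all, crops included, and the job is handed in when it is done.

Besides the shell and the picture viewer there is one more tool, called after "Request:" as name([rows], argument=value, ...), one row to a line, values as JSON. arm_command: Moves the arm, as the interface text tells. Its arguments: {"type":"object","properties":{"series":{"type":"array"},"hand":{"type":"number"},"squeeze":{"type":"number"}},"required":["series"]}

```bash
mkdir -p pics; cat > h.py <<'E'
from cell import *
import numpy as np, cv2
from scipy.spatial.transform import Rotation as R
def proj(p,P):
    return cv2.projectPoints(np.float64(P).reshape(-1,1,3),p["rvec"],p["tvec"],p["K"],None)[0].reshape(-1,2)
def ray(p,uv,z):
    "world point at height z on pixel rays"
    Rm=cv2.Rodrigues(np.float64(p["rvec"]))[0]; c=-Rm.T@np.ravel(p["tvec"])
    uv=np.atleast_2d(uv).astype(float); d=np.c_[uv,np.ones(len(uv))]@np.linalg.inv(p["K"]).T@Rm
    return c+d*((z-c[2])/d[:,2])[:,None]
E
python3 - <<'E'
from h import *
np.set_printoptions(precision=4,suppress=True)
s=observe();print(s)
for n in("top","scene"):
    p=read_camera(n);cv2.imwrite(f"pics/{n}0.png",p["pixels"])
    for q in("plate","short_plate","brush","bed","ledge","fence","home","jaw","jaw_back","clamp_pivot","clamp_bar","can","hammer"):
        for f in((mark_of,) ):
            try: print(n,q,[(np.round(d["point"],4),round(d["confidence"],2),proj(p,d["point"]).round()[0]) for d in f(p,q)][:4])
            except Exception as e: print(n,q,e)
E
```

```text
{'time': 0.0, 'qpos': array([-1.286 ,  0.3427,  1.525 , -0.    ,  1.2754, -0.146 ]), 'qvel': array([ 0.0004, -0.0003,  0.    ,  0.0001, -0.0004, -0.0011]), 'joint_efforts': array([ -0.0028, -43.125 , -24.4225,   0.0715,   0.0558,  -0.0001]), 'tool_pos': array([ 0.2192, -0.4767,  0.2915]), 'tool_rot': array([-3.1401, -0.0002,  0.4308]), 'contact_force': array([-0.035 , -0.9895,  0.0208]), 'torque': array([0.0008, 0.0128, 0.0317]), 'grip_force': 0.0, 'opening': 0.09161947995081311}
top plate [(array([ 0.7125, -0.2927,  0.0031]), 0.87, array([476., 151.])), (array([ 0.4459, -0.1705,  0.0029]), 0.85, array([428., 265.])), (array([ 0.2965, -0.26  ,  0.0004]), 0.68, array([470., 331.]))]
top short_plate [(array([ 0.6012, -0.1664, -0.0012]), 0.91, array([424., 199.]))]
top brush [(array([ 0.4574, -0.3352, -0.0017]), 0.89, array([499., 259.]))]
top bed [(array([0.6166, 0.1493, 0.0736]), 0.66, array([286., 188.]))]
top ledge [(array([0.5573, 0.1065, 0.0363]), 0.8, array([306., 217.])), (array([ 0.4597, -0.335 , -0.0019]), 0.18, array([499., 258.]))]
top fence [(array([0.5941, 0.1819, 0.075 ])
[... 1204 characters left out ...]
33., 179.]))]
scene bed [(array([0.6168, 0.1414, 0.0769]), 0.6, array([308., 306.]))]
scene ledge []
scene fence []
scene home [(array([0.6013, 0.1597, 0.0683]), 0.86, array([320., 309.]))]
scene jaw it knows: bed, brush, can, clamp_bar, clamp_pivot, fence, hammer, home, jaw_back, ledge, plate, short_plate
scene jaw_back [(array([0.6335, 0.0459, 0.0865]), 0.92, array([271., 280.]))]
scene clamp_pivot [(array([0.6591, 0.179 , 0.1512]), 0.58, array([304., 310.]))]
scene clamp_bar [(array([0.5022, 0.1229, 0.1955]), 0.83, array([343., 233.]))]
scene can [(array([ 0.4274, -0.0264,  0.0039]), 0.66, array([319., 235.]))]
scene hammer [(array([ 0.4998,  0.4516, -0.0008]), 0.91, array([461., 390.]))]
```

View pics/top0.png

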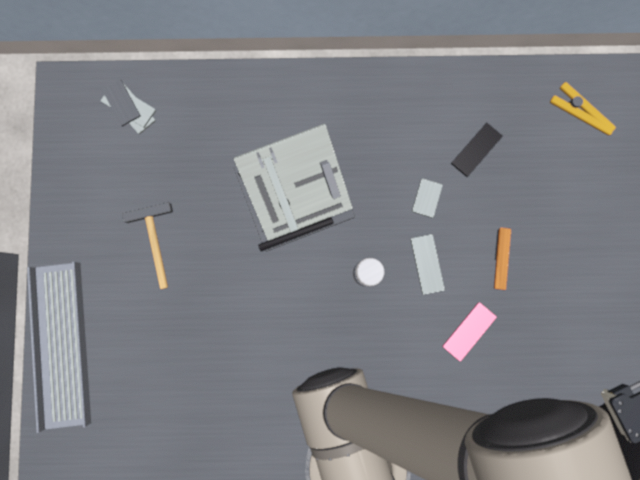

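View pics/scene0.png

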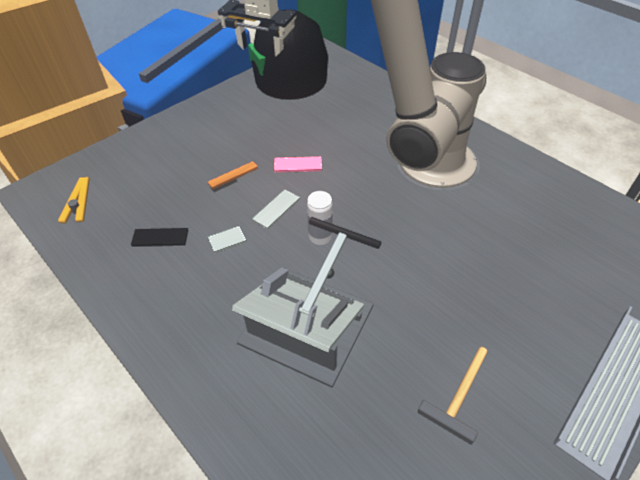

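The scene holds these candidates:
- The grey long plate is at top-view pixel (428,265) and scene pixel (275,210). It fits the description.
- The look-alikes are black (477,150) and pink (470,331).
- The short grey plate is at (428,198).
- Brush (503,258), hammer (155,250) and can (370,271) must stay where they are.

The clamp arm hangs over the bed. Its bar runs from (262,246) to (332,222). Next I'll fit the bed and plate poses and take a close crop.

```bash
cat >> h.py <<'E'
BP=dict(bed=(0,0,0),ledge=(-75,-17.5,0),fence=(-5,45,0),home=(-10,20,0),clamp_pivot=(85,20,40))
def bedR(yaw): return (R.from_euler('z',yaw)*R.from_euler('y',-np.pi/6)).as_matrix()
def rect(p,q,near,z):
    "centre, size, long axis yaw of the traced thing nearest to a point, on plane z"
    for d in trace(p,q):
        m=d["pixels"].astype(np.uint8); c=max(cv2.findContours(m,0,2)[0],key=cv2.contourArea)
        w=ray(p,c.reshape(-1,2)+0.0,z)[:,:2].astype(np.float32)
        (cx,cy),(a,b),t=cv2.minAreaRect(w*1000)
        if a<b: t+=90
        if np.hypot(cx/1000-near[0],cy/1000-near[1])<.04: return cx,cy,max(a,b),min(a,b),(t+90)%180-90
E
python3 - <<'E'
from h import *
import cell
from scipy.optimize import least_squares
np.set_printoptions(precision=4,suppress=True)
print({k:getattr(cell,k) for k in dir(cell) if isinstance(getattr(cell,k),(int,float))})
obs=[];ims=[]
for n in("top","scene"):
  for k in range(3):
    p=read_camera(n)
    for q in BP:
        ds=[d for d in mark_of(p,q) if d["confidence"]>.5]
        if ds: obs.append((BP[q],ds[0]["point"]))
    for q in("clamp_bar","jaw_back","can"):
        ds=mark_of(p,q)
        if ds and k==2: print(n,q,[d["point"] for d in ds[:2]])
  print(n,"plate",rect(p,"plate",(.446,-.17),.01)); ims.append(p)
A=np.array([o[0] for o in obs])/1000;B=np.array([o[1] for o in obs])
f=lambda v:((A@bedR(v[3]).T+v[:3]-B)/.004).ravel()
s=least_squares(f,[.61,.14,.075,.3],loss="soft_l1");v=s.x
print(len(A),"bed",v,"deg",np.degrees(v[3]));np.save("bed.npy",v)
print((f(v)*4).reshape(-1,3).round(1)[:12])
p=ims[0];im=p["pixels"].copy()
for P in [[(-100,-120,0),(100,-120,0),(100,85,0),(-100,85,0)],[(-60,45,14),(50,45,14),(50,60,14),(-60,60,14)],[(-75,-100,8),(-75,65,8),(-85,65,8),(-85,-100,8)]]:
    u=proj(p,np.array(P)/1000@bedR(v[3]).T+v[:3]);cv2.polylines(im,[np.int32(u*8)],True,(0,0,255),1,16,3)
c=cv2.resize(im[110:310,220:480],None,fx=3,fy=3,interpolation=cv2.INTER_CUBIC);cv2.imwrite("pics/crop1.png",c)
E
```

```text
{'finger_overhang': 0.0655}
top clamp_bar [[0.4988, 0.1204, 0.1945]]
top jaw_back [[0.6305, 0.0455, 0.0865], [0.5028, 0.1222, 0.1944]]
top can [[0.4253, -0.026, -0.0021]]
top plate (447.23004150390625, -165.96925354003906, 131.32327270507812, 51.9423828125, 10.125478744506836)
scene clamp_bar [[0.5003, 0.1212, 0.1953]]
scene jaw_back [[0.6319, 0.0436, 0.0834]]
scene can [[0.4271, -0.0248, 0.0028]]
scene plate (448.9874572753906, -162.24530029296875, 136.0200958251953, 55.53423309326172, 9.956478118896484)
29 bed [0.6156 0.1435 0.0736 0.3424] deg 19.617416349986705
[[  1.3  -3.1  -1.7]
 [  2.4  -0.2   1.6]
 [  2.1   1.2  -4. ]
 [ -2.3   0.   -0.1]
 [  3.1  -5.1   1.3]
 [135.8 132.5  37.9]
 [  2.9   0.9  -2.8]
 [ -2.8   0.1   1.7]
 [ -2.1  -2.    0.1]
 [  2.1  -6.5  -1.7]
 [  3.3  -1.9   3.8]
 [  1.1   6.5  -0.5]]
```

View pics/crop1.png

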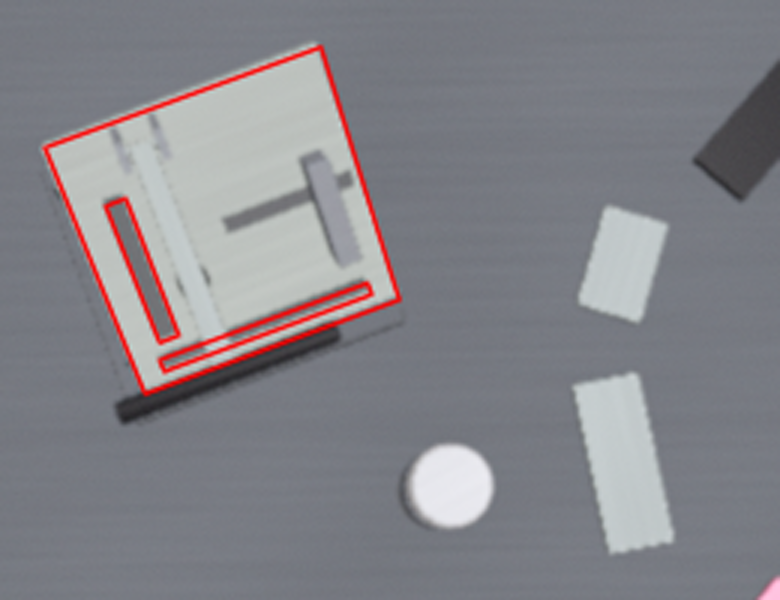

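The overlay fits the bed. The crop shows the grey long plate at crop (623,462), the short plate at (623,264), the can at (450,486) and the clamp arm over the bed, so the choice is confirmed. I'll swing the clamp up first by gripping the left half of the bar.

```bash
cat >> h.py <<'E'
v=np.load("bed.npy") if __import__("os").path.exists("bed.npy") else None
if v is not None: BR=bedR(v[3]); b2w=lambda P:np.asarray(P)/1000@BR.T+v[:3]; w2b=lambda P:(np.asarray(P)-v[:3])@BR*1000
def cols(x,z): y=np.cross(z,x); return np.c_[x,y,z]
def barpose(th,phi,off,back):
    "TCP pose with the grasp point on the bar, tool elevation -phi deg, off mm along bed y, back mm off"
    bar=b2w([85-175*np.cos(th),20+off,40+175*np.sin(th)])
    ux=np.array([np.cos(v[3]),np.sin(v[3]),0]);a=np.radians(phi)
    d=np.cos(a)*ux-np.sin(a)*np.array([0,0,1]); return bar-d*(47+back)/1000,cols(BR[:,1],d)
def rel(T,frm=None):
    "shift (mm) and turn (deg) in tool axes from the present pose (or frm) to T"
    if frm is None: s=observe(); frm=(s["tool_pos"],R.from_euler('xyz',s["tool_rot"]).as_matrix())
    return np.r_[frm[1].T@(T[0]-frm[0])*1000,R.from_matrix(frm[1].T@T[1]).as_rotvec(degrees=True)].round(1)
E
python3 - <<'E'
from h import *
b=w2b([.4995,.1212,.195]);print("bar in bed",b.round(1));th=np.arctan2(b[2]-40,85-b[0]);print(th,np.hypot(b[2]-40,85-b[0]))
print(barpose(th,55,45,90)[0],rel(barpose(th,55,45,90)))
print("jaw",w2b([.6315,.0445,.085]))
E
```

```text
bar in bed [-40.5  18.  163.6]
0.7777412808920353 176.08215774088183
[0.4106752  0.13947744 0.30695176] [ 431.4 -480.3  -14.8  -28.3   25.9  -82.1]
jaw [-10.07971456 -98.60377626  18.99559282]
```

Request:
arm_command([
  {"x": 431.4, "y": -480.3, "z": -14.8, "rx": -28.3, "ry": 25.9, "rz": -82.1},
  {"x": 431.4, "y": -480.3, "z": -14.8, "rx": -28.3, "ry": 25.9, "rz": -82.1},
  {"x": 431.4, "y": -480.3, "z": -14.8, "rx": -28.3, "ry": 25.9, "rz": -82.1},
  {"x": 431.4, "y": -480.3, "z": -14.8, "rx": -28.3, "ry": 25.9, "rz": -82.1},
  {"x": 431.4, "y": -480.3, "z": -14.8, "rx": -28.3, "ry": 25.9, "rz": -82.1},
  {"x": 431.4, "y": -480.3, "z": -14.8, "rx": -28.3, "ry": 25.9, "rz": -82.1},
  {"x": 431.4, "y": -480.3, "z": -14.8, "rx": -28.3, "ry": 25.9, "rz": -82.1},
  {"x": 431.4, "y": -480.3, "z": -14.8, "rx": -28.3, "ry": 25.9, "rz": -82.1},
  {"x": 431.4, "y": -480.3, "z": -14.8, "rx": -28.3, "ry": 25.9, "rz": -82.1},
  {"x": 431.4, "y": -480.3, "z": -14.8, "rx": -28.3, "ry": 25.9, "rz": -82.1},
  {"x": 431.4, "y": -480.3, "z": -14.8, "rx": -28.3, "ry": 25.9, "rz": -82.1},
  {"x": 431.4, "y": -480.3, "z": -14.8, "rx": -28.3, "ry": 25.9, "rz": -82.1},
  {"x": 431.4, "y": -480.3, "z": -14.8, "rx": -28.3, "ry": 25.9, "rz": -82.1},
  {"x": 431.4, "y": -480.3, "z": -14.8, "rx": -28.3, "ry": 25.9, "rz": -82.1},
  {"x": 431.4, "y": -480.3, "z": -14.8, "rx": -28.3, "ry": 25.9, "rz": -82.1},
  {"x": 431.4, "y": -480.3, "z": -14.8, "rx": -28.3, "ry": 25.9, "rz": -82.1},
], hand=60, squeeze=15)

```text
time: 5.7
tool_pos: [0.4103, 0.1396, 0.3068]
tool_rot: [2.531, 0.0, 1.915]
contact_force: [-1.3, 0.1, -0.7]
opening: 0.0599
grip_force: 0.0
```

```bash
python3 - <<'E'
from h import *
s=observe();print(s["time"],s["qpos"].round(3),s["opening"]);print(rel(barpose(.778,55,45,90)),rel(barpose(.778,55,45,0)))
p=read_camera("wrist");cv2.imwrite("pics/w1.png",p["pixels"])
for n in ("top","scene","wrist"):
    print(n,[(w2b(d["point"]).round(1),round(d["confidence"],2)) for d in mark_of(p if n=="wrist" else read_camera(n),"clamp_bar")])
E
```

```text
5.7 [ 0.052 -0.077  2.119  0.331  0.533 -0.529] 0.059852395182946536
[-0.2  0.4  0.  -0.  -0.   0.1] [-0.3  0.4 90.  -0.  -0.   0.1]
top [(array([-40. ,  19.9, 162.1]), 0.73)]
scene [(array([-37.9,  19.4, 168. ]), 0.88)]
wrist [(array([-38.3,  22.1, 163.7]), 0.79)]
```

View pics/w1.png

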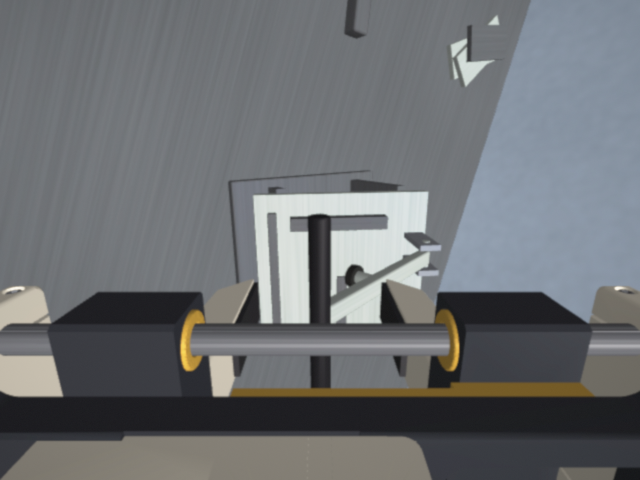

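The wrist view shows the black bar upright at column 320, centred between the fingers (200–430), with the arm going off to the right at (380,285). I'll advance 90 mm, close, and work out the arc.

Request:
arm_command([
  {"z": 40},
  {"z": 70},
  {"z": 90},
  {"z": 90},
  {"z": 90},
])

```text
invalid input
```

Request:
arm_command([
  {"z": 0},
  {"z": 0},
  {"z": 0},
  {"z": 0},
  {"z": 0},
], hand=10, squeeze=15)

```text
invalid input
```

```bash
python3 - <<'E'
from h import *
for t0,t1,n in((.778,1.95,16),(1.95,0,20)):
    A=barpose(t0,55,45,0)
    print([tuple(rel(barpose(t,55,45,0),A)[1:3]) for t in np.linspace(t0,t1,n+1)[1:]])
E
```

```text
[(np.float64(10.1), np.float64(-7.9)), (np.float64(20.7), np.float64(-15.1)), (np.float64(31.8), np.float64(-21.5)), (np.float64(43.3), np.float64(-27.1)), (np.float64(55.2), np.float64(-31.8)), (np.float64(67.5), np.float64(-35.6)), (np.float64(79.9), np.float64(-38.5)), (np.float64(92.6), np.float64(-40.5)), (np.float64(105.4), np.float64(-41.6)), (np.float64(118.2), np.float64(-41.7)), (np.float64(131.0), np.float64(-40.9)), (np.float64(143.7), np.float64(-39.2)), (np.float64(156.2), np.float64(-36.5)), (np.float64(168.5), np.float64(-32.9)), (np.float64(180.5), np.float64(-28.4)), (np.float64(192.2), np.float64(-23.1))]
[(np.float64(-15.6), np.float64(-6.9)), (np.float64(-31.8), np.float64(-12.3)), (np.float64(-48.4), np.float64(-16.1)), (np.float64(-65.3), np.float64(-18.2)), (np.float64(-82.4), np.float64(-18.7)), (np.float64(-99.4), np.float64(-17.5)), (np.float64(-116.2), np.float64(-14.6)), (np.float64(-132.7), np.float64(-10.2)), (np.float64(-148.6), np.float64(-4.1)), (np.float64(-163.9), np.float64(3.4)), (np.float64(-178.4), np.float64(12.5)), (np.float64(-191.9), np.float64(22.9)), (np.float64(-204.4), np.float64(34.5)), (np.float64(-215.6), np.float64(47.3)), (np.float64(-225.6), np.float64(61.2)), (np.float64(-234.1), np.float64(75.9)), (np.float64(-241.2), np.float64(91.4)), (np.float64(-246.8), np.float64(107.6)), (np.float64(-250.7), np.float64(124.2)), (np.float64(-253.0), np.float64(141.1))]
```

Request:
arm_command([
  {"x": 0, "y": 0, "z": 40, "rx": 0, "ry": 0, "rz": 0},
  {"x": 0, "y": 0, "z": 70, "rx": 0, "ry": 0, "rz": 0},
  {"x": 0, "y": 0, "z": 90, "rx": 0, "ry": 0, "rz": 0},
  {"x": 0, "y": 0, "z": 90, "rx": 0, "ry": 0, "rz": 0},
  {"x": 0, "y": 0, "z": 90, "rx": 0, "ry": 0, "rz": 0},
])

```text
time: 6.5
tool_pos: [0.4592, 0.1565, 0.2333]
tool_rot: [2.531, -0.0, 1.913]
contact_force: [0.5, -0.6, 0.2]
opening: 0.0597
grip_force: 0.0
```

Request:
arm_command([
  {"x": 0, "y": 0, "z": 0, "rx": 0, "ry": 0, "rz": 0},
  {"x": 0, "y": 0, "z": 0, "rx": 0, "ry": 0, "rz": 0},
  {"x": 0, "y": 0, "z": 0, "rx": 0, "ry": 0, "rz": 0},
  {"x": 0, "y": 0, "z": 0, "rx": 0, "ry": 0, "rz": 0},
  {"x": 0, "y": 0, "z": 0, "rx": 0, "ry": 0, "rz": 0},
], hand=10, squeeze=15)

```text
time: 7.0
tool_pos: [0.4593, 0.1569, 0.2336]
tool_rot: [2.53, 0.0, 1.914]
contact_force: [0.2, 0.1, -0.1]
opening: 0.0246
grip_force: 0.0
```

Request:
arm_command([
  {"x": 0, "y": 0, "z": 0, "rx": 0, "ry": 0, "rz": 0},
  {"x": 0, "y": 0, "z": 0, "rx": 0, "ry": 0, "rz": 0},
  {"x": 0, "y": 0, "z": 0, "rx": 0, "ry": 0, "rz": 0},
  {"x": 0, "y": 10, "z": -8, "rx": 0, "ry": 0, "rz": 0},
  {"x": 0, "y": 21, "z": -15, "rx": 0, "ry": 0, "rz": 0},
  {"x": 0, "y": 32, "z": -21, "rx": 0, "ry": 0, "rz": 0},
  {"x": 0, "y": 43, "z": -27, "rx": 0, "ry": 0, "rz": 0},
  {"x": 0, "y": 55, "z": -32, "rx": 0, "ry": 0, "rz": 0},
])

```text
time: 7.8
tool_pos: [0.4819, 0.1655, 0.2891]
tool_rot: [2.538, -0.001, 1.915]
contact_force: [-9.0, -2.8, 0.4]
opening: 0.0152
grip_force: 15.0
```

Request:
arm_command([
  {"x": 0, "y": 12, "z": -4, "rx": 0, "ry": 0, "rz": 0},
  {"x": 0, "y": 25, "z": -7, "rx": 0, "ry": 0, "rz": 0},
  {"x": 0, "y": 38, "z": -9, "rx": 0, "ry": 0, "rz": 0},
  {"x": 0, "y": 50, "z": -10, "rx": 0, "ry": 0, "rz": 0},
  {"x": 0, "y": 63, "z": -10, "rx": 0, "ry": 0, "rz": 0},
  {"x": 0, "y": 76, "z": -9, "rx": 0, "ry": 0, "rz": 0},
  {"x": 0, "y": 88, "z": -7, "rx": 0, "ry": 0, "rz": 0},
  {"x": 0, "y": 101, "z": -5, "rx": 0, "ry": 0, "rz": 0},
  {"x": 0, "y": 113, "z": -1, "rx": 0, "ry": 0, "rz": 0},
  {"x": 0, "y": 125, "z": 3, "rx": 0, "ry": 0, "rz": 0},
  {"x": 0, "y": 125, "z": 3, "rx": 0, "ry": 0, "rz": 0},
])

```text
time: 8.9
tool_pos: [0.5829, 0.2018, 0.3599]
tool_rot: [2.531, -0.001, 1.915]
contact_force: [1.3, 4.5, -2.4]
opening: 0.0154
grip_force: 15.0
```

Request:
arm_command([
  {"x": 0, "y": 0, "z": 0, "rx": 0, "ry": 0, "rz": 0},
  {"x": 0, "y": 0, "z": 0, "rx": 0, "ry": 0, "rz": 0},
  {"x": 0, "y": 0, "z": 0, "rx": 0, "ry": 0, "rz": 0},
  {"x": 0, "y": 0, "z": 0, "rx": 0, "ry": 0, "rz": 0},
  {"x": 0, "y": 0, "z": -30, "rx": 0, "ry": 0, "rz": 0},
  {"x": 0, "y": 0, "z": -70, "rx": 0, "ry": 0, "rz": 0},
  {"x": 0, "y": 0, "z": -100, "rx": 0, "ry": 0, "rz": 0},
], hand=60)

```text
time: 9.6
tool_pos: [0.5276, 0.1812, 0.4442]
tool_rot: [2.529, 0.001, 1.913]
contact_force: [0.7, 0.5, -0.1]
opening: 0.0598
grip_force: 0.0
```

```bash
python3 - <<'E'
from h import *
print(observe()["qpos"].round(3))
for n in ("top","scene"):
    p=read_camera(n)
    for d in mark_of(p,"clamp_bar"): b=w2b(d["point"]);print(n,b.round(1),d["confidence"],np.arctan2(b[2]-40,85-b[0]))
    print(n,rect(p,"plate",(.446,-.17),.01))
    cv2.imwrite(f"pics/{n}2.png",p["pixels"])
yaw=np.radians(10.1);x=np.array([np.cos(yaw),np.sin(yaw),0]);Q=cols(x,np.array([0,0,-1.]))
for z in(.2,.0685): print(rel((np.array([.4475,-.1655,z]),Q)))
E
```

```text
[ 0.141  0.061  1.592  0.148  0.891 -0.26 ]
top (447.34454345703125, -165.16111755371094, 127.84111022949219, 50.5128059387207, 11.42214584350586)
scene [142.7  20.  209.4] 0.78 1.8989597588256346
scene (449.2537841796875, -161.15411376953125, 136.9455108642578, 57.507530212402344, 10.033890724182129)
[-299.7 -296.    87.2   25.6  -30.2   96.1]
[-299.7 -371.2  195.    25.6  -30.2   96.1]
```

Request:
arm_command([
  {"x": -300, "y": -296, "z": 87, "rx": 25.6, "ry": -30.2, "rz": 96.1},
  {"x": -300, "y": -296, "z": 87, "rx": 25.6, "ry": -30.2, "rz": 96.1},
  {"x": -300, "y": -296, "z": 87, "rx": 25.6, "ry": -30.2, "rz": 96.1},
  {"x": -300, "y": -296, "z": 87, "rx": 25.6, "ry": -30.2, "rz": 96.1},
  {"x": -300, "y": -296, "z": 87, "rx": 25.6, "ry": -30.2, "rz": 96.1},
  {"x": -300, "y": -296, "z": 87, "rx": 25.6, "ry": -30.2, "rz": 96.1},
  {"x": -300, "y": -296, "z": 87, "rx": 25.6, "ry": -30.2, "rz": 96.1},
  {"x": -300, "y": -296, "z": 87, "rx": 25.6, "ry": -30.2, "rz": 96.1},
  {"x": -300, "y": -296, "z": 87, "rx": 25.6, "ry": -30.2, "rz": 96.1},
  {"x": -300, "y": -296, "z": 87, "rx": 25.6, "ry": -30.2, "rz": 96.1},
  {"x": -300, "y": -296, "z": 87, "rx": 25.6, "ry": -30.2, "rz": 96.1},
  {"x": -300, "y": -296, "z": 87, "rx": 25.6, "ry": -30.2, "rz": 96.1},
  {"x": -300, "y": -296, "z": 87, "rx": 25.6, "ry": -30.2, "rz": 96.1},
  {"x": -300, "y": -296, "z": 87, "rx": 25.6, "ry": -30.2, "rz": 96.1},
  {"x": -300, "y": -296, "z": 87, "rx": 25.6, "ry": -30.2, "rz": 96.1},
  {"x": -300, "y": -296, "z": 87, "rx": 25.6, "ry": -30.2, "rz": 96.1},
], hand=75)

```text
time: 11.5
tool_pos: [0.4477, -0.1655, 0.201]
tool_rot: [-3.141, -0.002, 0.178]
contact_force: [-0.1, -0.1, -0.1]
opening: 0.0749
grip_force: 0.0
```

```bash
python3 - <<'E'
from h import *
s=observe();print(s["time"],s["tool_pos"],s["tool_rot"],s["qpos"].round(2))
p=read_camera("wrist");cv2.imwrite("pics/w3.png",p["pixels"])
print(rect(p,"plate",(.446,-.17),.01))
print([(d["point"],d["confidence"]) for d in mark_of(p,"plate")])
yaw=np.radians(10.1);x=np.array([np.cos(yaw),np.sin(yaw),0]);Q=cols(x,np.array([0,0,-1.]))
print(rel((np.array([.4475,-.1655,.0685]),Q)))
E
```

```text
11.5 [ 0.4477372  -0.16546794  0.20100909] [-3.14106545e+00 -2.01176849e-03  1.78423863e-01] [-0.52  0.36  1.78  0.    1.    0.88]
(449.4526672363281, -169.60252380371094, 129.9532012939453, 51.099273681640625, 9.942368507385254)
[([0.2952, -0.2572, -0.0006], 0.68), ([0.4467, -0.1707, 0.0016], 0.6)]
[-7.000e-01 -1.000e-01  1.328e+02 -0.000e+00 -1.000e-01  1.000e-01]
```

View pics/w3.png

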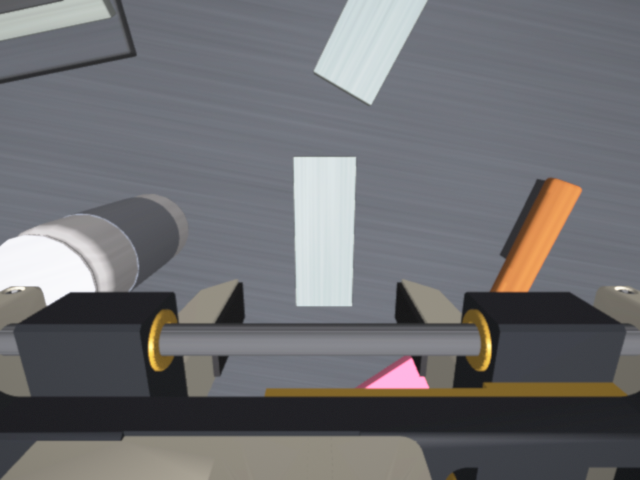

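The wrist view shows the grey plate at (294–356, 157–306). It is about 3.5 mm right of the finger midline at column 320, and measures 130 x 51 mm, so it is the right plate. The fingers are clear of the can (90,260) and the brush (540,240). I'll go down to grasp it.

Request:
arm_command([
  {"x": 1, "y": 3.5, "z": 40, "rx": 0, "ry": 0, "rz": -0.3},
  {"x": 1, "y": 3.5, "z": 80, "rx": 0, "ry": 0, "rz": -0.3},
  {"x": 1, "y": 3.5, "z": 110, "rx": 0, "ry": 0, "rz": -0.3},
  {"x": 1, "y": 3.5, "z": 125, "rx": 0, "ry": 0, "rz": -0.3},
  {"x": 1, "y": 3.5, "z": 132, "rx": 0, "ry": 0, "rz": -0.3},
  {"x": 1, "y": 3.5, "z": 132, "rx": 0, "ry": 0, "rz": -0.3},
  {"x": 1, "y": 3.5, "z": 132, "rx": 0, "ry": 0, "rz": -0.3},
])

```text
time: 12.35
tool_pos: [0.4504, -0.1691, 0.07]
tool_rot: [3.141, -0.003, 0.182]
contact_force: [-0.1, 0.1, -0.6]
opening: 0.0752
grip_force: 0.0
```

Request:
arm_command([
  {"x": 0, "y": 0, "z": 0, "rx": 0, "ry": 0, "rz": 0},
  {"x": 0, "y": 0, "z": 0, "rx": 0, "ry": 0, "rz": 0},
  {"x": 0, "y": 0, "z": 0, "rx": 0, "ry": 0, "rz": 0},
  {"x": 0, "y": 0, "z": 0, "rx": 0, "ry": 0, "rz": 0},
  {"x": 0, "y": 0, "z": 0, "rx": 0, "ry": 0, "rz": 0},
], hand=40, squeeze=40)

```text
time: 12.85
tool_pos: [0.4501, -0.1689, 0.0696]
tool_rot: [-3.141, -0.002, 0.182]
contact_force: [-0.5, 0.3, 4.8]
opening: 0.0493
grip_force: 40.0
```

```bash
python3 - <<'E'
from h import *
s=observe();print(s["tool_pos"],s["opening"],s["grip_force"])
L=s["tool_pos"]+[0,0,.2]
Q0=R.from_euler('xyz',s["tool_rot"]).as_matrix()
B=cols(BR[:,0],-BR[:,2])
for h in (60,15,1): print(rel((b2w([-7,-15,68+h]),B),(L,Q0)))
E
```

```text
[ 0.45005315 -0.16892926  0.06957694] 0.04925706146089112 40.00003516674042
[ 152.3 -251.3   89.1    2.4   29.8   -9. ]
[ 174.4 -254.9  128.1    2.4   29.8   -9. ]
[ 181.3 -256.   140.2    2.4   29.8   -9. ]
```

Request:
arm_command([
  {"x": 0, "y": 0, "z": -40, "rx": 0, "ry": 0, "rz": 0},
  {"x": 0, "y": 0, "z": -80, "rx": 0, "ry": 0, "rz": 0},
  {"x": 0, "y": 0, "z": -120, "rx": 0, "ry": 0, "rz": 0},
  {"x": 0, "y": 0, "z": -165, "rx": 0, "ry": 0, "rz": 0},
  {"x": 0, "y": 0, "z": -200, "rx": 0, "ry": 0, "rz": 0},
  {"x": 10, "y": -30, "z": -200, "rx": 0.3, "ry": 4, "rz": -1.2},
  {"x": 27, "y": -70, "z": -200, "rx": 0.6, "ry": 9, "rz": -2.5},
  {"x": 43, "y": -110, "z": -200, "rx": 1, "ry": 14, "rz": -4},
  {"x": 60, "y": -150, "z": -195, "rx": 1.5, "ry": 19, "rz": -6},
  {"x": 75, "y": -190, "z": -180, "rx": 2, "ry": 24, "rz": -7.5},
  {"x": 88, "y": -225, "z": -160, "rx": 2.4, "ry": 29.8, "rz": -9},
  {"x": 95, "y": -242, "z": -146, "rx": 2.4, "ry": 29.8, "rz": -9},
  {"x": 95, "y": -242, "z": -146, "rx": 2.4, "ry": 29.8, "rz": -9},
  {"x": 95, "y": -242, "z": -146, "rx": 2.4, "ry": 29.8, "rz": -9},
  {"x": 95, "y": -242, "z": -146, "rx": 2.4, "ry": 29.8, "rz": -9},
])

```text
time: 14.35
tool_pos: [0.4997, 0.0855, 0.216]
tool_rot: [3.141, -0.524, 0.342]
contact_force: [0.3, -0.3, -4.7]
opening: 0.0495
grip_force: 40.0
```

```bash
python3 - <<'E'
from h import *
s=observe();print(s["time"],w2b(s["tool_pos"]),s["qpos"].round(2),s["opening"])
B=cols(BR[:,0],-BR[:,2])
for x,h in ((-5,50),(-5,10),(-5,2),(-10,2)): print(rel((b2w([x,-15,68+h]),B)))
p=read_camera("wrist");cv2.imwrite("pics/w4.png",p["pixels"])
E
```

```text
14.35 [-40.17714937 -15.71510586 187.63196583] [-0.09  0.23  2.04  0.52  0.44  0.72] 0.04946489619481352
[35.2 -0.7 69.6  0.  -0.  -0. ]
[ 35.2  -0.8 109.6   0.   -0.   -0. ]
[ 35.2  -0.8 117.6   0.   -0.   -0. ]
[ 30.2  -0.8 117.6   0.   -0.   -0. ]
```

View pics/w4.png

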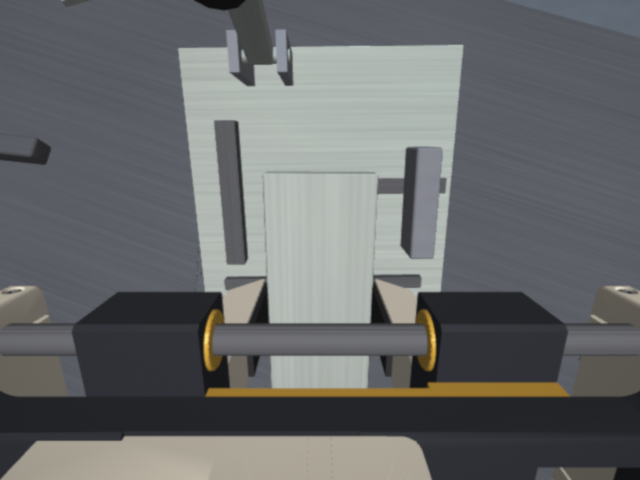

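The view shows the plate (265–376, 173–390) aligned with the bed, between the fence (230,190) and the jaw (425,200). I'll descend, slowly at the end, and check the force.

Request:
arm_command([
  {"x": 15, "y": -1, "z": 30, "rx": 0, "ry": 0, "rz": 0},
  {"x": 35, "y": -1, "z": 60, "rx": 0, "ry": 0, "rz": 0},
  {"x": 35, "y": -1, "z": 90, "rx": 0, "ry": 0, "rz": 0},
  {"x": 35, "y": -1, "z": 105, "rx": 0, "ry": 0, "rz": 0},
  {"x": 35, "y": -1, "z": 112, "rx": 0, "ry": 0, "rz": 0},
  {"x": 35, "y": -1, "z": 114, "rx": 0, "ry": 0, "rz": 0},
  {"x": 35, "y": -1, "z": 115, "rx": 0, "ry": 0, "rz": 0},
  {"x": 35, "y": -1, "z": 115, "rx": 0, "ry": 0, "rz": 0},
])

```text
time: 15.2
tool_pos: [0.5818, 0.1163, 0.1343]
tool_rot: [3.141, -0.525, 0.342]
contact_force: [-1.0, 0.3, -3.8]
opening: 0.0495
grip_force: 40.0
```

Request:
arm_command([
  {"x": 0, "y": 0, "z": 0.5, "rx": 0, "ry": 0, "rz": 0},
  {"x": 0, "y": 0, "z": 1, "rx": 0, "ry": 0, "rz": 0},
  {"x": 0, "y": 0, "z": 1.5, "rx": 0, "ry": 0, "rz": 0},
  {"x": 0, "y": 0, "z": 1.5, "rx": 0, "ry": 0, "rz": 0},
])

```text
time: 15.6
tool_pos: [0.5824, 0.1169, 0.1324]
tool_rot: [-3.141, -0.524, 0.343]
contact_force: [-0.6, -1.2, -1.6]
opening: 0.0494
grip_force: 40.0
```

Request:
arm_command([
  {"x": 0, "y": 0, "z": 0.5, "rx": 0, "ry": 0, "rz": 0},
  {"x": 0, "y": 0, "z": 1, "rx": 0, "ry": 0, "rz": 0},
  {"x": 0, "y": 0, "z": 1, "rx": 0, "ry": 0, "rz": 0},
])

```text
time: 15.9
tool_pos: [0.5825, 0.1169, 0.1322]
tool_rot: [-3.141, -0.524, 0.343]
contact_force: [-9.6, -4.3, 8.4]
opening: 0.0496
grip_force: 40.0
```

```bash
python3 - <<'E'
from h import *
s=observe();print(w2b(s["tool_pos"]),s["contact_force"]@BR)
E
```

```text
[ -5.37923524 -13.92047596  70.8305458 ] [-4.87809002 -0.84270861 12.4876593 ]
```

Request:
arm_command([
  {"x": -1, "y": 0, "z": -0.5, "rx": 0, "ry": 0, "rz": 0},
  {"x": -2, "y": 0, "z": -0.7, "rx": 0, "ry": 0, "rz": 0},
  {"x": -3, "y": 0, "z": -0.7, "rx": 0, "ry": 0, "rz": 0},
  {"x": -4, "y": 0, "z": -0.7, "rx": 0, "ry": 0, "rz": 0},
])

```text
time: 16.3
tool_pos: [0.5815, 0.1161, 0.132]
tool_rot: [-3.141, -0.526, 0.342]
contact_force: [6.0, 7.5, 2.0]
opening: 0.0493
grip_force: 40.0
```

```bash
python3 - <<'E'
from h import *
s=observe();print(w2b(s["tool_pos"]),s["contact_force"]@BR)
E
```

```text
[ -6.56750633 -14.39454223  71.25233853] [ 8.06100781  5.09466619 -2.3192081 ]
```

Request:
arm_command([
  {"x": 0, "y": 0, "z": 0, "rx": 0, "ry": 0, "rz": 0},
  {"x": 0, "y": 0, "z": 0, "rx": 0, "ry": 0, "rz": 0},
])

```text
time: 16.5
tool_pos: [0.5815, 0.1162, 0.132]
tool_rot: [-3.141, -0.526, 0.343]
contact_force: [4.8, 7.0, 1.1]
opening: 0.0494
grip_force: 40.0
```

```bash
python3 - <<'E'
from h import *
s=observe();print(w2b(s["tool_pos"]),s["contact_force"]@BR)
p=read_camera("wrist");cv2.imwrite("pics/w5.png",p["pixels"])
E
```

```text
[ -6.53147881 -14.27841504  71.20382849] [ 6.51237251  4.98367306 -2.51027761]
```

It holds at x ≈ -6.5 with the ledge pushing back. I'll release, back off square to the bed, and look.

Request:
arm_command([
  {"x": 0, "y": 0, "z": 0, "rx": 0, "ry": 0, "rz": 0},
  {"x": 0, "y": 0, "z": 0, "rx": 0, "ry": 0, "rz": 0},
  {"x": 0, "y": 0, "z": 0, "rx": 0, "ry": 0, "rz": 0},
  {"x": 0, "y": 0, "z": -20, "rx": 0, "ry": 0, "rz": 0},
  {"x": 0, "y": 0, "z": -60, "rx": 0, "ry": 0, "rz": 0},
  {"x": -10, "y": 0, "z": -100, "rx": 0, "ry": 0, "rz": 0},
  {"x": -30, "y": 0, "z": -120, "rx": 0, "ry": 0, "rz": 0},
  {"x": -30, "y": 0, "z": -120, "rx": 0, "ry": 0, "rz": 0},
], hand=62)

```text
time: 17.35
tool_pos: [0.4968, 0.086, 0.2208]
tool_rot: [-3.14, -0.523, 0.342]
contact_force: [0.5, -0.4, -0.0]
opening: 0.0619
grip_force: 0.0
```

```bash
cat >> h.py <<'E'
def bray(p,uv,z):
    "bed-frame point at bed height z mm on pixel rays"
    Rm=cv2.Rodrigues(np.float64(p["rvec"]))[0]; c=w2b(-Rm.T@np.ravel(p["tvec"]))
    uv=np.atleast_2d(uv).astype(float); d=np.c_[uv,np.ones(len(uv))]@np.linalg.inv(p["K"]).T@Rm@BR
    return c+d*((z-c[2])/d[:,2])[:,None]
def brect(p,q):
    for t in trace(p,q):
        c=max(cv2.findContours(t["pixels"].astype(np.uint8),0,2)[0],key=cv2.contourArea).reshape(-1,2)
        r=cv2.minAreaRect(np.float32(bray(p,c,10)[:,:2]))
        if np.hypot(*r[0])<120: return np.round(np.r_[r[0],r[1],r[2]],1),cv2.boundingRect(c)
E
python3 - <<'E'
from h import *
for n in("wrist","top","scene"):
    p=read_camera(n)
    print(n,brect(p,"plate"),[w2b(d["point"]).round(1) for d in mark_of(p,"jaw_back")])
    if n=="wrist": cv2.imwrite("pics/w6.png",p["pixels"])
s=observe();print(s["time"],w2b(s["tool_pos"]))
for P in((-10,-140,150),(-10,-135,75)): print(rel((b2w(P),cols(BR[:,0],-BR[:,2]))))
E
```

```text
wrist (array([ -7.8, -15.3,  51.7, 130.9,  89.5]), (286, 111, 70, 166)) [array([ -7.5, -94.6,  20.2])]
top (array([ -5.6, -12. ,  51.4, 133. ,  88.9]), (277, 159, 39, 61)) [array([-13.5, -97.5,  17.5])]
scene (array([-37.2,   6.4,  87.3,  38.5,  19.5]), (311, 286, 20, 21)) [array([  -8.3, -100.2,   20.3])]
17.8 [-38.75393335 -14.46710225 190.38662285]
[ 2.880e+01  1.256e+02  4.010e+01 -1.000e-01  1.000e-01  0.000e+00]
[ 2.900e+01  1.208e+02  1.151e+02 -1.000e-01  1.000e-01  0.000e+00]
```

View pics/w6.png

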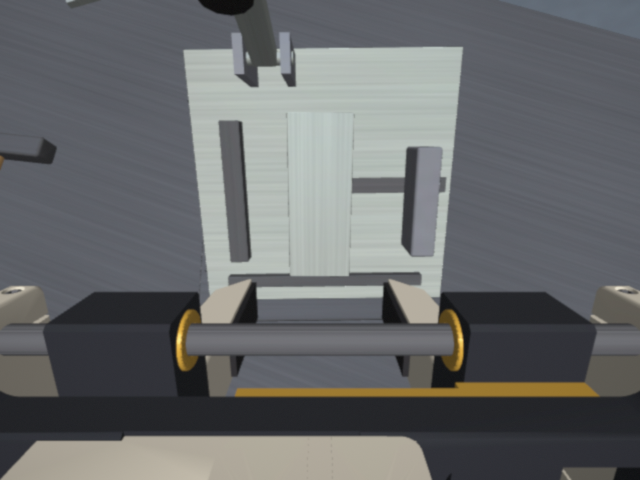

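The plate (288–353, 112–276) lies lengthwise with its lower end on the ledge strip at row 280, between the fence and the jaw (425,200). Next I'll close the hand, go round behind the jaw and push.

Request:
arm_command([
  {"x": 10, "y": 45, "z": 0, "rx": 0, "ry": 0, "rz": 0},
  {"x": 20, "y": 90, "z": 0, "rx": 0, "ry": 0, "rz": 0},
  {"x": 30, "y": 126, "z": 20, "rx": 0, "ry": 0, "rz": 0},
  {"x": 30, "y": 128, "z": 60, "rx": 0, "ry": 0, "rz": 0},
  {"x": 30, "y": 128, "z": 95, "rx": 0, "ry": 0, "rz": 0},
  {"x": 30, "y": 128, "z": 115, "rx": 0, "ry": 0, "rz": 0},
  {"x": 30, "y": 128, "z": 115, "rx": 0, "ry": 0, "rz": 0},
  {"x": 30, "y": 128, "z": 115, "rx": 0, "ry": 0, "rz": 0},
], hand=0)

```text
time: 18.6
tool_pos: [0.6203, -0.0057, 0.1345]
tool_rot: [-3.139, -0.521, 0.343]
contact_force: [-0.4, 0.0, 0.0]
opening: 0.0031
grip_force: 0.0
```

```bash
python3 - <<'E'
from h import *
s=observe();print(s["time"],w2b(s["tool_pos"]),s["contact_force"]@BR,s["opening"])
E
```

```text
18.6 [  -9.08119442 -142.1470916    75.57187437] [-0.30424349  0.16646911  0.22837786] 0.0031109579600928925
```

Now push towards the fence (tool -y): about 95 mm steadily, then slowly while checking the force.

Request:
arm_command([
  {"x": 0, "y": -8, "z": 0, "rx": 0, "ry": 0, "rz": 0},
  {"x": 0, "y": -16, "z": 0, "rx": 0, "ry": 0, "rz": 0},
  {"x": 0, "y": -23, "z": 0, "rx": 0, "ry": 0, "rz": 0},
  {"x": 0, "y": -29, "z": 0, "rx": 0, "ry": 0, "rz": 0},
  {"x": 0, "y": -35, "z": 0, "rx": 0, "ry": 0, "rz": 0},
  {"x": 0, "y": -41, "z": 0, "rx": 0, "ry": 0, "rz": 0},
  {"x": 0, "y": -47, "z": 0, "rx": 0, "ry": 0, "rz": 0},
  {"x": 0, "y": -53, "z": 0, "rx": 0, "ry": 0, "rz": 0},
  {"x": 0, "y": -58, "z": 0, "rx": 0, "ry": 0, "rz": 0},
  {"x": 0, "y": -63, "z": 0, "rx": 0, "ry": 0, "rz": 0},
  {"x": 0, "y": -68, "z": 0, "rx": 0, "ry": 0, "rz": 0},
  {"x": 0, "y": -73, "z": 0, "rx": 0, "ry": 0, "rz": 0},
  {"x": 0, "y": -78, "z": 0, "rx": 0, "ry": 0, "rz": 0},
  {"x": 0, "y": -82, "z": 0, "rx": 0, "ry": 0, "rz": 0},
  {"x": 0, "y": -86, "z": 0, "rx": 0, "ry": 0, "rz": 0},
  {"x": 0, "y": -90, "z": 0, "rx": 0, "ry": 0, "rz": 0},
  {"x": 0, "y": -93, "z": 0, "rx": 0, "ry": 0, "rz": 0},
  {"x": 0, "y": -93, "z": 0, "rx": 0, "ry": 0, "rz": 0},
])

```text
time: 20.4
tool_pos: [0.5888, 0.082, 0.1348]
tool_rot: [-3.14, -0.522, 0.343]
contact_force: [-0.6, -2.5, 2.0]
opening: 0.0004
grip_force: 1.2
```

```bash
python3 - <<'E'
from h import *
s=observe();print(s["time"],w2b(s["tool_pos"]),s["contact_force"]@BR,s["opening"])
p=read_camera("wrist");print(brect(p,"plate"))
E
```

```text
20.4 [ -9.07162446 -48.94507121  75.941657  ] [-0.25030591 -2.18676332  2.41891983] 0.00042521027815345516
(array([18.2, 10.9, 77.2, 51.8,  0.4]), (125, 165, 120, 158))
```

Request:
arm_command([
  {"x": 0, "y": -1.5, "z": 0, "rx": 0, "ry": 0, "rz": 0},
  {"x": 0, "y": -3, "z": 0, "rx": 0, "ry": 0, "rz": 0},
  {"x": 0, "y": -4, "z": 0, "rx": 0, "ry": 0, "rz": 0},
  {"x": 0, "y": -5, "z": 0, "rx": 0, "ry": 0, "rz": 0},
  {"x": 0, "y": -5, "z": 0, "rx": 0, "ry": 0, "rz": 0},
])

```text
time: 21.0
tool_pos: [0.5873, 0.0863, 0.1348]
tool_rot: [-3.14, -0.522, 0.342]
contact_force: [-0.2, -4.4, 0.8]
opening: 0.0004
grip_force: 2.0
```

Request:
arm_command([
  {"x": 0, "y": -0.7, "z": 0, "rx": 0, "ry": 0, "rz": 0},
  {"x": 0, "y": -1.4, "z": 0, "rx": 0, "ry": 0, "rz": 0},
  {"x": 0, "y": -2, "z": 0, "rx": 0, "ry": 0, "rz": 0},
  {"x": 0, "y": -2, "z": 0, "rx": 0, "ry": 0, "rz": 0},
])

```text
time: 21.4
tool_pos: [0.5866, 0.0882, 0.1348]
tool_rot: [-3.14, -0.522, 0.342]
contact_force: [-0.8, -4.6, 1.4]
opening: 0.0004
grip_force: 2.1
```

```bash
python3 - <<'E'
from h import *
s=observe();print(s["time"],w2b(s["tool_pos"]),s["contact_force"]@BR,s["opening"])
E
```

```text
21.4 [ -9.08105494 -42.39727638  75.9140561 ] [-1.33618652 -4.04334187  2.33573511] 0.00036941619298842484
```

Still sliding at about 4 N, so I'll carry on in small steps.

Request:
arm_command([
  {"x": 0, "y": -0.7, "z": 0, "rx": 0, "ry": 0, "rz": 0},
  {"x": 0, "y": -1.4, "z": 0, "rx": 0, "ry": 0, "rz": 0},
  {"x": 0, "y": -2, "z": 0, "rx": 0, "ry": 0, "rz": 0},
  {"x": 0, "y": -2, "z": 0, "rx": 0, "ry": 0, "rz": 0},
])

```text
time: 21.8
tool_pos: [0.5862, 0.0894, 0.1348]
tool_rot: [-3.141, -0.522, 0.342]
contact_force: [-2.0, -9.3, 0.8]
opening: 0.001
grip_force: 3.8
```

Request:
arm_command([
  {"x": 0, "y": -0.7, "z": 0, "rx": 0, "ry": 0, "rz": 0},
  {"x": 0, "y": -1.2, "z": 0, "rx": 0, "ry": 0, "rz": 0},
  {"x": 0, "y": -1.2, "z": 0, "rx": 0, "ry": 0, "rz": 0},
])

```text
time: 22.1
tool_pos: [0.5861, 0.0896, 0.1349]
tool_rot: [3.14, -0.523, 0.342]
contact_force: [-1.6, -13.9, 1.6]
opening: 0.0005
grip_force: 6.2
```

```bash
python3 - <<'E'
from h import *
s=observe();print(s["time"],w2b(s["tool_pos"]),s["contact_force"]@BR,s["opening"])
E
```

```text
22.1 [ -9.05057656 -40.89937805  75.97787493] [ -4.51195259 -12.56650448   4.48113337] 0.000526494393832613
```

Request:
arm_command([
  {"x": 0, "y": -0.7, "z": 0, "rx": 0, "ry": 0, "rz": 0},
  {"x": 0, "y": -0.7, "z": 0, "rx": 0, "ry": 0, "rz": 0},
  {"x": 0, "y": 5, "z": 0, "rx": 0, "ry": 0, "rz": 0},
  {"x": 0, "y": 12, "z": -15, "rx": 0, "ry": 0, "rz": 0},
  {"x": 0, "y": 12, "z": -60, "rx": 0, "ry": 0, "rz": 0},
  {"x": -15, "y": 0, "z": -100, "rx": 0, "ry": 0, "rz": 0},
  {"x": -30, "y": -26, "z": -115, "rx": 0, "ry": 0, "rz": 0},
  {"x": -30, "y": -26, "z": -115, "rx": 0, "ry": 0, "rz": 0},
  {"x": -30, "y": -26, "z": -115, "rx": 0, "ry": 0, "rz": 0},
])

```text
time: 23.0
tool_pos: [0.4983, 0.0883, 0.2201]
tool_rot: [-3.14, -0.523, 0.344]
contact_force: [-0.4, -0.1, -0.0]
opening: 0.0004
grip_force: 0.0
```

```bash
python3 - <<'E'
from h import *
for n in("wrist","top"):
    p=read_camera(n)
    print(n,brect(p,"plate"),[w2b(d["point"]).round(1) for d in mark_of(p,"jaw_back")],[w2b(d["point"]).round(1) for d in mark_of(p,"clamp_bar")])
    if n=="wrist": cv2.imwrite("pics/w7.png",p["pixels"])
s=observe();print(s["time"],w2b(s["tool_pos"]))
print(rel(barpose(1.9,55,45,110)),rel(barpose(1.9,55,-45,110)))
E
```

```text
wrist (array([ -8. ,  18.8, 129.8,  50.1,   0.7]), (242, 114, 71, 165)) [array([ -8.2, -22.9,  20.6])] []
top (array([ -7.7,  21.8,  50.4, 131.3,  89.7]), (261, 165, 39, 61)) [array([-10.4, -24.3,  19.5]), array([-8.6, 43.2,  3.5])] [array([138.1,  20. , 206.1])]
23.4 [-38.76980549 -13.57530469 190.55836755]
[ 166.2  -78.9 -171.7   -4.1    4.   -90. ] [ 166.3   11.1 -171.9   -4.1    4.   -90. ]
```

View pics/w7.png

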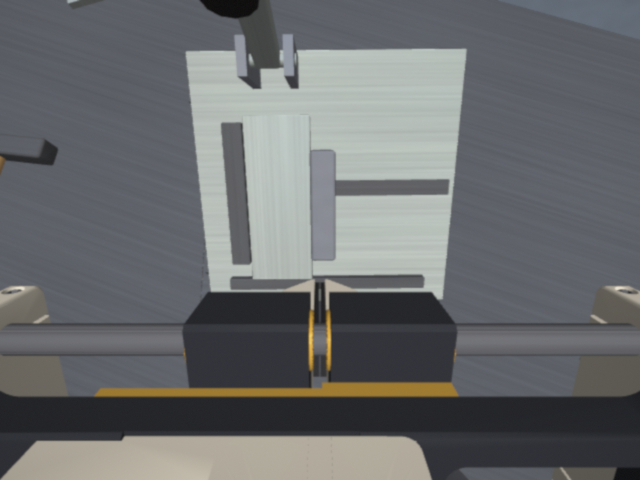

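The plate (244–312, 115–279) is now against the fence and the ledge, and the jaw (312–335) is tight against it. I'll correct the bed frame by the contact offsets (+2.3 mm in x, +1.2 mm in z), then go to the clamp bar.

```bash
python3 - <<'E'
from h import *
np.save("bed.npy",np.r_[v[:3]+BR@[.0023,0,.0012],v[3]])
E
python3 - <<'E'
from h import *
print(rel(barpose(1.89,55,45,110)))
E
```

```text
[ 166.9  -78.9 -173.5   -4.1    4.   -90. ]
```

Request:
arm_command([
  {"x": 0, "y": -20, "z": -40, "rx": 0, "ry": 0, "rz": -6},
  {"x": 0, "y": -40, "z": -85, "rx": -0.6, "ry": 0.6, "rz": -14},
  {"x": 10, "y": -60, "z": -125, "rx": -1, "ry": 1, "rz": -22},
  {"x": 30, "y": -79, "z": -165, "rx": -1.4, "ry": 1.4, "rz": -30},
  {"x": 60, "y": -79, "z": -173, "rx": -1.8, "ry": 1.8, "rz": -38},
  {"x": 90, "y": -79, "z": -173, "rx": -2.2, "ry": 2.2, "rz": -46},
  {"x": 120, "y": -79, "z": -173, "rx": -2.6, "ry": 2.6, "rz": -54},
  {"x": 150, "y": -79, "z": -173, "rx": -3, "ry": 3, "rz": -62},
  {"x": 167, "y": -79, "z": -173, "rx": -3.4, "ry": 3.4, "rz": -70},
  {"x": 167, "y": -79, "z": -173.5, "rx": -3.8, "ry": 3.8, "rz": -78},
  {"x": 167, "y": -79, "z": -173.5, "rx": -4.1, "ry": 4, "rz": -86},
  {"x": 167, "y": -79, "z": -173.5, "rx": -4.1, "ry": 4, "rz": -90},
  {"x": 167, "y": -79, "z": -173.5, "rx": -4.1, "ry": 4, "rz": -90},
  {"x": 167, "y": -79, "z": -173.5, "rx": -4.1, "ry": 4, "rz": -90},
], hand=60, squeeze=15)

```text
time: 24.8
tool_pos: [0.527, 0.1812, 0.4532]
tool_rot: [2.53, -0.001, 1.912]
contact_force: [0.2, -0.4, 0.2]
opening: 0.0602
grip_force: 0.0
```

```bash
python3 - <<'E'
from h import *
s=observe();print(s["time"],s["qpos"].round(2),rel(barpose(1.89,55,45,110)),s["opening"])
p=read_camera("wrist");cv2.imwrite("pics/w8.png",p["pixels"])
for n in("wrist","top","scene"):
    print(n,[w2b(d["point"]).round(1) for d in mark_of(p if n=="wrist" else read_camera(n),"clamp_bar")])
E
```

```text
24.8 [ 0.14  0.06  1.57  0.15  0.92 -0.25] [-0.3 -0.   0.4  0.  -0.  -0.1] 0.060243987334666224
wrist [array([136.7,  23.7, 207.3])]
top [array([132.2,  22. , 204.2]), array([82.3, 20.8, 38.7])]
scene [array([136.9,  18.3, 209.4])]
```

View pics/w8.png

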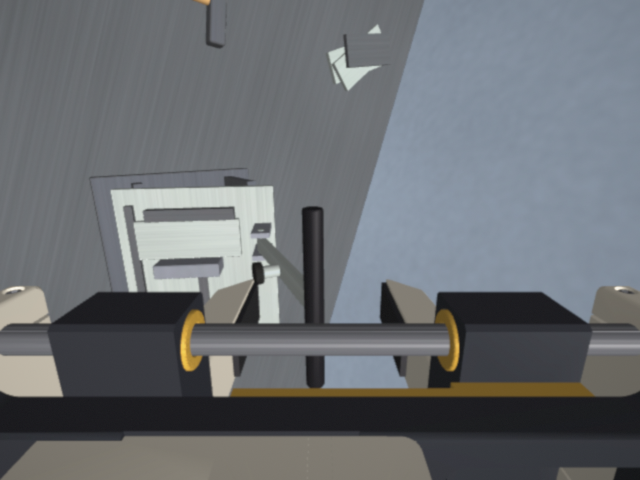

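The bar is at column 314, well inside the fingers (250–385). I'll advance, close and work out the swing down.

Request:
arm_command([
  {"x": 0, "y": 0, "z": 40, "rx": 0, "ry": 0, "rz": 0},
  {"x": 0, "y": 0, "z": 75, "rx": 0, "ry": 0, "rz": 0},
  {"x": 0, "y": 0, "z": 100, "rx": 0, "ry": 0, "rz": 0},
  {"x": 0, "y": 0, "z": 110, "rx": 0, "ry": 0, "rz": 0},
  {"x": 0, "y": 0, "z": 110, "rx": 0, "ry": 0, "rz": 0},
])

```text
time: 25.6
tool_pos: [0.5865, 0.2026, 0.362]
tool_rot: [2.532, -0.0, 1.914]
contact_force: [-0.4, -0.5, 1.5]
opening: 0.0597
grip_force: 0.0
```

Request:
arm_command([
  {"x": 0, "y": 0, "z": 0, "rx": 0, "ry": 0, "rz": 0},
  {"x": 0, "y": 0, "z": 0, "rx": 0, "ry": 0, "rz": 0},
  {"x": 0, "y": 0, "z": 0, "rx": 0, "ry": 0, "rz": 0},
  {"x": 0, "y": 0, "z": 0, "rx": 0, "ry": 0, "rz": 0},
  {"x": 0, "y": 0, "z": 0, "rx": 0, "ry": 0, "rz": 0},
  {"x": 0, "y": 0, "z": 0, "rx": 0, "ry": 0, "rz": 0},
  {"x": 0, "y": 0, "z": 0, "rx": 0, "ry": 0, "rz": 0},
  {"x": 0, "y": 0, "z": 0, "rx": 0, "ry": 0, "rz": 0},
], hand=10)

```text
time: 26.4
tool_pos: [0.5858, 0.2024, 0.3621]
tool_rot: [2.533, -0.0, 1.914]
contact_force: [-1.8, -1.3, -5.3]
opening: 0.0157
grip_force: 15.0
```

```bash
python3 - <<'E'
from h import *
s=observe();print(s["time"],s["opening"],s["contact_force"],rel(barpose(1.89,55,45,0)))
A=barpose(1.89,55,45,0)
print([(round(t,2),)+tuple(rel(barpose(t,55,45,0),A)[1:3].round().astype(int).tolist()) for t in np.linspace(1.89,.15,19)[1:]])
E
```

```text
26.4 0.015736994011492846 [-1.83146953 -1.26095306 -5.25411105] [-0.5  1.  -0.1 -0.1 -0.   0.1]
[(np.float64(1.79), -16, -6), (np.float64(1.7), -32, -10), (np.float64(1.6), -49, -13), (np.float64(1.5), -66, -14), (np.float64(1.41), -83, -14), (np.float64(1.31), -99, -12), (np.float64(1.21), -116, -8), (np.float64(1.12), -132, -3), (np.float64(1.02), -147, 4), (np.float64(0.92), -162, 12), (np.float64(0.83), -176, 22), (np.float64(0.73), -189, 33), (np.float64(0.63), -201, 45), (np.float64(0.54), -211, 58), (np.float64(0.44), -220, 73), (np.float64(0.34), -228, 88), (np.float64(0.25), -234, 103), (np.float64(0.15), -239, 120)]
```

Request:
arm_command([
  {"x": 0, "y": -16, "z": -6, "rx": 0, "ry": 0, "rz": 0},
  {"x": 0, "y": -32, "z": -10, "rx": 0, "ry": 0, "rz": 0},
  {"x": 0, "y": -49, "z": -13, "rx": 0, "ry": 0, "rz": 0},
  {"x": 0, "y": -66, "z": -14, "rx": 0, "ry": 0, "rz": 0},
  {"x": 0, "y": -83, "z": -14, "rx": 0, "ry": 0, "rz": 0},
  {"x": 0, "y": -99, "z": -12, "rx": 0, "ry": 0, "rz": 0},
  {"x": 0, "y": -116, "z": -8, "rx": 0, "ry": 0, "rz": 0},
  {"x": 0, "y": -132, "z": -3, "rx": 0, "ry": 0, "rz": 0},
  {"x": 0, "y": -147, "z": 4, "rx": 0, "ry": 0, "rz": 0},
  {"x": 0, "y": -162, "z": 12, "rx": 0, "ry": 0, "rz": 0},
  {"x": 0, "y": -176, "z": 22, "rx": 0, "ry": 0, "rz": 0},
  {"x": 0, "y": -189, "z": 33, "rx": 0, "ry": 0, "rz": 0},
  {"x": 0, "y": -201, "z": 45, "rx": 0, "ry": 0, "rz": 0},
  {"x": 0, "y": -211, "z": 58, "rx": 0, "ry": 0, "rz": 0},
  {"x": 0, "y": -220, "z": 73, "rx": 0, "ry": 0, "rz": 0},
  {"x": 0, "y": -228, "z": 88, "rx": 0, "ry": 0, "rz": 0},
  {"x": 0, "y": -234, "z": 103, "rx": 0, "ry": 0, "rz": 0},
  {"x": 0, "y": -239, "z": 120, "rx": 0, "ry": 0, "rz": 0},
  {"x": 0, "y": -239, "z": 120, "rx": 0, "ry": 0, "rz": 0},
])

```text
time: 28.3
tool_pos: [0.4615, 0.1544, 0.1521]
tool_rot: [2.506, -0.078, 1.966]
contact_force: [-13.2, -24.5, -2.2]
opening: 0.0153
grip_force: 15.1
```

```bash
python3 - <<'E'
from h import *
s=observe();Q=R.from_euler('xyz',s["tool_rot"]).as_matrix();g=w2b(s["tool_pos"]+.047*Q[:,2])
print(s["time"],s["qpos"].round(2),s["opening"],s["contact_force"]@Q,g,np.arctan2(g[2]-40,85-g[0]),np.hypot(g[2]-40,85-g[0]))
print([rel(barpose(t,55,45,0)) for t in(.1,.05,0.,-.03)])
E
```

```text
28.3 [ 0.02  0.34  2.24  1.64  0.28 -1.91] 0.015321436740780386 [-17.6775425  -17.84576477 -12.15249883] [-80.40487625  66.37651326  91.05495803] 0.2993887016930396 173.10511785021757
[array([ -0. , -11.3,  32.4,   1.3,  -5.4,  -0.2]), array([ -0.9, -12.9,  40.9,   1.3,  -5.4,  -0.2]), array([ -1.7, -14.1,  49.6,   1.3,  -5.4,  -0.2]), array([ -2.2, -14.6,  54.8,   1.3,  -5.4,  -0.2])]
```

Joint 5 is at its lower limit (0.28), so this tool tilt can't follow the arc any lower; the clamp is at about 0.30 rad. I'll release, back off, and finish by pressing the bar down from above with closed fingers and a steep tool.

Request:
arm_command([
  {"x": 0, "y": 0, "z": 0, "rx": 0, "ry": 0, "rz": 0},
  {"x": 0, "y": 0, "z": 0, "rx": 0, "ry": 0, "rz": 0},
  {"x": 0, "y": 0, "z": 0, "rx": 0, "ry": 0, "rz": 0},
  {"x": 0, "y": 0, "z": 0, "rx": 0, "ry": 0, "rz": 0},
  {"x": 0, "y": 0, "z": -30, "rx": 0, "ry": 0, "rz": 0},
  {"x": 0, "y": 0, "z": -70, "rx": 0, "ry": 0, "rz": 0},
  {"x": 0, "y": 0, "z": -110, "rx": 0, "ry": 0, "rz": 0},
  {"x": 0, "y": 0, "z": -140, "rx": 0, "ry": 0, "rz": 0},
  {"x": 0, "y": 0, "z": -140, "rx": 0, "ry": 0, "rz": 0},
], hand=60)

```text
time: 29.2
tool_pos: [0.3896, 0.1147, 0.2713]
tool_rot: [2.492, -0.07, 1.97]
contact_force: [0.2, 0.2, -0.2]
opening: 0.0596
grip_force: 0.0
```

```bash
python3 - <<'E'
from h import *
s=observe();print(s["time"],s["tool_pos"],s["tool_rot"],s["qpos"].round(2),s["contact_force"],s["opening"])
for n in("top","scene"):
    for d in mark_of(read_camera(n),"clamp_bar"): g=w2b(d["point"]);print(n,g.round(1),np.arctan2(g[2]-40,85-g[0]))
print(rel(barpose(.3,85,0,65.5-47+8+50)),barpose(.3,85,0,76.5)[0])
E
```

```text
29.2 [0.38958432 0.11471762 0.27126495] [ 2.4923647  -0.07020348  1.96951576] [-0.14 -0.08  2.26  0.77  0.54 -1.1 ] [ 0.18869474  0.18913906 -0.2128614 ] 0.05958403511918036
top [-83.3  18.8  98. ] 0.3318385141847543
scene [-81.6  17.8 105.1] 0.3725417853415919
scene [-307.9 -399.4   86.7] 0.11832498700832048
[-37.   59.2  76.5  31.6  -5.4   1.4] [0.48978311 0.11990064 0.23714494]
```

Request:
arm_command([
  {"x": -10, "y": 15, "z": 0, "rx": 8, "ry": -1.4, "rz": 0},
  {"x": -20, "y": 30, "z": 15, "rx": 16, "ry": -2.8, "rz": 0.5},
  {"x": -30, "y": 45, "z": 40, "rx": 24, "ry": -4, "rz": 1},
  {"x": -37, "y": 59, "z": 76, "rx": 31.6, "ry": -5.4, "rz": 1.4},
  {"x": -37, "y": 59, "z": 76, "rx": 31.6, "ry": -5.4, "rz": 1.4},
  {"x": -37, "y": 59, "z": 76, "rx": 31.6, "ry": -5.4, "rz": 1.4},
  {"x": -37, "y": 59, "z": 76, "rx": 31.6, "ry": -5.4, "rz": 1.4},
  {"x": -37, "y": 59, "z": 76, "rx": 31.6, "ry": -5.4, "rz": 1.4},
], hand=0)

```text
time: 30.2
tool_pos: [0.4883, 0.1196, 0.2378]
tool_rot: [3.054, -0.0, 1.914]
contact_force: [-1.1, -0.5, 0.0]
opening: 0.0019
grip_force: 0.0
```

```bash
python3 - <<'E'
from h import *
s=observe();print(s["time"],s["tool_pos"],s["tool_rot"],s["qpos"].round(2),s["contact_force"],s["opening"])
print([(t,rel(barpose(t,85,0,26.5))) for t in(.33,.25,.15,.05,0.,-.02)])
E
```

```text
30.2 [0.48825984 0.11961045 0.23783934] [ 3.05377435e+00 -4.03996268e-04  1.91374381e+00] [ 0.08  0.32  1.73  0.03  1.01 -0.28] [-1.08627102 -0.49856609  0.01338409] 0.001899102277150158
[(0.33, array([-0.3,  0.8, 45.6,  0. , -0. ,  0. ])), (0.25, array([-0.3,  2.8, 59.5,  0. , -0. ,  0. ])), (0.15, array([-0.3,  6.9, 76.5,  0. , -0. ,  0. ])), (0.05, array([-0.3, 12.7, 93. ,  0. , -0. ,  0. ])), (0.0, array([ -0.3,  16.2, 101. ,   0. ,  -0. ,   0. ])), (-0.02, array([ -0.3,  17.7, 104.2,   0. ,  -0. ,   0. ]))]
```

Request:
arm_command([
  {"x": 0, "y": 0, "z": 20, "rx": 0, "ry": 0, "rz": 0},
  {"x": 0, "y": 0, "z": 33, "rx": 0, "ry": 0, "rz": 0},
  {"x": 0, "y": 1, "z": 42, "rx": 0, "ry": 0, "rz": 0},
  {"x": 0, "y": 1, "z": 50, "rx": 0, "ry": 0, "rz": 0},
  {"x": 0, "y": 3, "z": 58, "rx": 0, "ry": 0, "rz": 0},
  {"x": 0, "y": 4, "z": 65, "rx": 0, "ry": 0, "rz": 0},
  {"x": 0, "y": 6, "z": 72, "rx": 0, "ry": 0, "rz": 0},
  {"x": 0, "y": 8, "z": 79, "rx": 0, "ry": 0, "rz": 0},
  {"x": 0, "y": 10, "z": 85, "rx": 0, "ry": 0, "rz": 0},
  {"x": 0, "y": 12, "z": 90, "rx": 0, "ry": 0, "rz": 0},
  {"x": 0, "y": 13, "z": 94, "rx": 0, "ry": 0, "rz": 0},
  {"x": 0, "y": 13, "z": 94, "rx": 0, "ry": 0, "rz": 0},
])

```text
time: 31.4
tool_pos: [0.509, 0.1267, 0.1448]
tool_rot: [3.055, 0.0, 1.914]
contact_force: [-0.2, -0.2, 0.1]
opening: 0.0003
grip_force: 0.0
```

Request:
arm_command([
  {"x": 0, "y": 1, "z": 2, "rx": 0, "ry": 0, "rz": 0},
  {"x": 0, "y": 1.5, "z": 4, "rx": 0, "ry": 0, "rz": 0},
  {"x": 0, "y": 1.5, "z": 4, "rx": 0, "ry": 0, "rz": 0},
])

```text
time: 31.7
tool_pos: [0.5108, 0.1273, 0.1414]
tool_rot: [3.054, 0.001, 1.914]
contact_force: [0.5, 0.2, 0.1]
opening: 0.0003
grip_force: 0.0
```

No force at all, so I'll look.

```bash
python3 - <<'E'
from h import *
s=observe();Q=R.from_euler('xyz',s["tool_rot"]).as_matrix();print("tip",w2b(s["tool_pos"]+.0655*Q[:,2]))
ims=[]
for n in("top","scene"):
    p=read_camera(n);
    for q in("clamp_bar","jaw_back"):
      for d in mark_of(p,q): g=w2b(d["point"]);print(n,q,g.round(1),round(d["confidence"],2),np.arctan2(g[2]-40,85-g[0]).round(3))
    print(brect(p,"plate"))
    a,b=(120,220) if n=="top" else (200,220); ims.append(cv2.resize(p["pixels"][a:a+180,b:b+160],None,fx=2.5,fy=2.5,interpolation=cv2.INTER_CUBIC))
cv2.imwrite("pics/c9.png",np.hstack(ims))
E
```

```text
tip [-86.22885637  19.84369095  50.23115973]
top jaw_back [-13.7 -22.5  17.9] 0.53 -0.22
(array([38.3, 39.3, 37.8, 16.1,  5.2]), (260, 171, 12, 17))
scene clamp_bar [-88.7  16.1  44.8] 0.92 0.028
scene jaw_back [ -9.9 -23.8  15.4] 0.87 -0.253
None
```

View pics/c9.png

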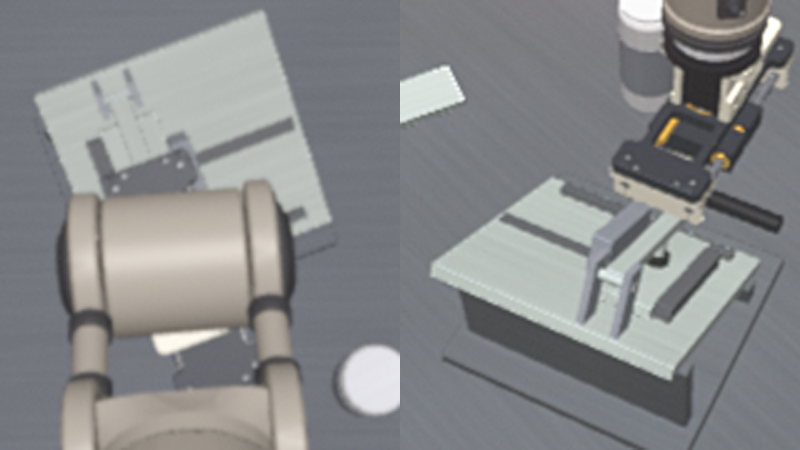

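The scene crop (right half) shows the arm nearly parallel to the bed, with the foot at (655,255), the jaw at (625,225) and the fence at (690,280). The bar reads about 0.03 rad. I'll keep pressing in small steps until the force rises.

Request:
arm_command([
  {"x": 0, "y": 0, "z": 0.7, "rx": 0, "ry": 0, "rz": 0},
  {"x": 0, "y": 0.5, "z": 1.5, "rx": 0, "ry": 0, "rz": 0},
  {"x": 0, "y": 1, "z": 2.5, "rx": 0, "ry": 0, "rz": 0},
  {"x": 0, "y": 1, "z": 2.5, "rx": 0, "ry": 0, "rz": 0},
])

```text
time: 32.5
tool_pos: [0.5118, 0.1276, 0.1391]
tool_rot: [3.055, 0.0, 1.914]
contact_force: [-0.7, -0.3, 3.3]
opening: 0.0003
grip_force: 1.6
```

Request:
arm_command([
  {"x": 0, "y": 0, "z": 0.7, "rx": 0, "ry": 0, "rz": 0},
  {"x": 0, "y": 0.5, "z": 1.5, "rx": 0, "ry": 0, "rz": 0},
  {"x": 0, "y": 0.5, "z": 2, "rx": 0, "ry": 0, "rz": 0},
  {"x": 0, "y": 0.5, "z": 2, "rx": 0, "ry": 0, "rz": 0},
])

```text
time: 32.9
tool_pos: [0.512, 0.1277, 0.1386]
tool_rot: [3.055, 0.001, 1.914]
contact_force: [-8.5, -2.8, 17.9]
opening: 0.0005
grip_force: 10.0
```

The force rose to 18 N and motion stalled with the bar about 40 mm above the bed (θ≈0), so the foot rests on the plate. I'll retreat and verify.

Request:
arm_command([
  {"x": 0, "y": 0, "z": -10, "rx": 0, "ry": 0, "rz": 0},
  {"x": 0, "y": 0, "z": -50, "rx": 0, "ry": 0, "rz": 0},
  {"x": 0, "y": -15, "z": -95, "rx": 0, "ry": 0, "rz": 0},
  {"x": 0, "y": -45, "z": -135, "rx": -8, "ry": 0, "rz": 0},
  {"x": 0, "y": -80, "z": -165, "rx": -16, "ry": 0, "rz": 0},
  {"x": 0, "y": -100, "z": -180, "rx": -16, "ry": 0, "rz": 0},
  {"x": 0, "y": -100, "z": -180, "rx": -16, "ry": 0, "rz": 0},
  {"x": 0, "y": -100, "z": -180, "rx": -16, "ry": 0, "rz": 0},
])

```text
time: 33.7
tool_pos: [0.4042, 0.089, 0.3085]
tool_rot: [2.774, 0.001, 1.913]
contact_force: [-0.9, 0.3, 0.4]
opening: 0.0003
grip_force: 0.0
```

```bash
python3 - <<'E'
from h import *
print(observe()["time"],observe()["contact_force"])
for n in("wrist","scene","top"):
    p=read_camera(n)
    for q in("clamp_bar","jaw_back"):
      for d in mark_of(p,q): g=w2b(d["point"]);print(n,q,g.round(1),round(d["confidence"],2),np.arctan2(g[2]-40,85-g[0]).round(3))
    print(brect(p,"plate"))
    if n=="wrist": a=p["pixels"][:300,100:500]
    if n=="scene": b=cv2.resize(p["pixels"][240:390,220:400],(400,333))
cv2.imwrite("pics/c10.png",np.vstack([a,b]).astype(np.uint8)[:600])
E
```

```text
33.7 [-0.89943689  0.27811478  0.39836125]
wrist clamp_bar [-90.1  24.   38.1] 0.91 -0.011
wrist clamp_bar [82.6 21.  36.9] 0.19 -0.909
wrist jaw_back [-10.9 -21.2  19.5] 0.58 -0.211
(array([-10.8,  33. , 129.2,  23.6,   1. ]), (358, 188, 123, 23))
scene clamp_bar [-87.8  14.8  41.6] 0.9 0.009
scene jaw_back [-10.5 -23.   15.4] 0.54 -0.252
(array([ -3.2,  32.2, 142.3,  29.6,   2. ]), (314, 294, 29, 33))
top jaw_back [-10.5 -23.7  16.9] 0.71 -0.237
(array([-2.600e+00, -1.030e+01,  2.164e+02,  2.145e+02,  2.000e-01]), (234, 124, 118, 124))
```

View pics/c10.png

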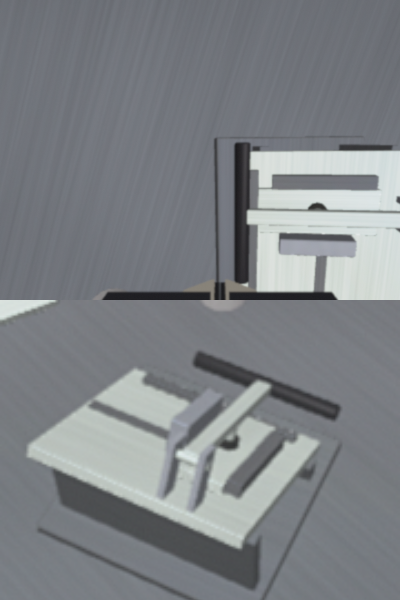

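The crop shows the arm lying along the plate with its foot on it (wrist 317,207; scene 230,440). The bar is low beyond the ledge at θ≈0, the plate is at x≈-10.8 between jaw and fence, and the robot is clear. I'll hand it in.

```bash
python3 -c "
from cell import *
print(hand_in())"
```

```text
the job is handed in; nothing more can be done
None
```

I handed the job in at about 34 s: the long plate lies flat against the ledge and fence, the jaw traps it, and the clamp foot rests on it. The hand-in gave no verdict, so this rests on my last pictures and force readings.

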